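# Hang the burger press on the sprung retracting hook

## Robot

A 6-joint arm with a two-finger parallel gripper is mounted at the origin on a cart in front of the work surface, level with it; the furniture and walls round the work are solid. World frame = base frame: x ahead of the robot, y to its left, z up, the work surface at z = 0. Lengths are in m, angles in degrees, forces in N, time in s.
With the tool pointing down it reaches from about 0.4 to 0.825 m from the base axis. Payload 7 kg.
Tool frame: the origin (TCP) lies on the centre line of the jaws, within the pads' length; the fingertips stand 8 mm ahead of it and the grasp point (between the pads) lies 11 mm behind it; z points along the fingers, y is the line along which they close (so a half turn about z gives the same grasp; the last joint's range is limited). The gripper opens to 88 mm and grips with 3 to 60 N. Pads are 19 mm wide; open, the fingers measure 130 mm over their backs; the gripper's body (78 mm by 193 mm) begins 47 mm behind the grasp point.
Start: joints at [85.548, 20.546, 0.682, 0, -70.136, -16.507], TCP at [0.241, 0.63, 0.235] pointing down, gripper open.
Joint ranges: [-176.03, 176.03], [-82.01, 121.73], [-58.28, 71.71], [-173.87, 95.51], [-174.79, -0.11], [-173.66, 173.66]. Speed limits (degrees/s): [136.94, 136.94, 172.46, 180, 180, 180].

## Interface

Orientations are given as [roll, pitch, yaw] about the fixed x, y, z axes, in that order (R = Rz(yaw) Ry(pitch) Rx(roll)).
In Python, from plant import ctrl, vision gives the robot as it stands. The module is installed in compiled form; this text tells all that it offers.
- The arm moves only by the tool move_arm, never from a script. Its argument "moves" is one flat list of numbers, 7 for each row, row after row: the finger opening in cm, from 0 to 8.76, then the shift along the tool's x, y, z in cm, then the turn, a rotation vector about the tool's x, y, z in rad. A call has 1 to 8 rows; each row shifts and turns the commanded pose from where the row before left it, along the tool's axes as they then stand; what a row does not reach is not made up. A row lasts 1/10 s, in which the tool goes at most 50 mm and 8.59 degrees, less where a joint would pass 70% of its speed; a pose out of reach is approached as far as the arm can. A call with a gripper value outside its range is refused whole. The fingers move at their own pace and stop on an object; the grip force is fixed at half the most. Time passes only in rows, so rows that do not move let the fingers close. It gives the time, the measured TCP pose, the force, the opening and the grip force at its end, in the units of the state.
- ctrl.get_obs(): the state, without advancing time (a new reading comes with each control period).
- vision.snapshot(name): name is "scene" or "side" or "wrist"; returns (picture, depth): 480x640x3 uint8, red, green, blue; 480x640 float32, m along the optical axis (not along the pixel's ray), 0 where there is no reading.
- vision.camera_model(name): a dict with "vertical_fov" (degrees; the focal length in pixels is half the picture's height over the tangent of half this angle, whatever the lens; pixels are square), "cx", "cy" (the principal point, pixels), "cam_to_world" (4x4, takes a point from camera to world coordinates). Camera axes: x right, y down, z forward; pixel columns grow to the right and rows downward; lengths in m; the calibration is good to about 2 mm. A picture is of the moment at which its call begins: read the wrist's pose just before it. camera_model takes no time and is no camera call; for the wrist camera it gives the pose at the moment of the call.
- ctrl.close_job(): hands the job in; it is judged then, once.
The state is a dict: "clock": time; "joint_pos": joint angles; "qvel": joint speeds; "tau": joint torques, N m; "tool_pos": TCP position; "orientation": TCP orientation; "force": force on the tool from outside, world axes, zero at the start; "moment": the same for the moment, N m; "opening": finger opening in m; "gripper_force": force on a finger pad.
Only numpy, scipy, OpenCV 4.12 (cv2) and the standard library are available. Lean on these libraries where they do the work, as an engineer would, in place of code of your own. Each camera call takes 0.05 s, during which the arm holds its last target. There are 200 camera calls.

## Task

Draw the sprung hook on the swivel arm down by its knob, slip it under the burger press's handle bar, and let it up gently under control until the hook is fully retracted with the press hanging still from it; then let go. Bear only lightly on the press, move it only with the hook (never with the fingers), do not tip it over, and leave the other things where they stand.

Things in the scene. Friction and masses are not known exactly. Their poses are not given: they have to be found in the camera images.
- stand: Fixed bench stand: 120 mm square dark steel base plate, 12 mm thick, with a steel post 36 mm thick in its middle. Origin: centre of the plate's underside on the worktop, on the post's axis, z up. It carries the swivel arm.
- jib: Grey arm on the post, carrying spring barrel, rod and hook; swivels freely about the post, 0.6 rad either way from the stand's -x, and stays where left. Origin on the post's axis, 155 mm above the worktop; its -x runs along the arm to the barrel, 220 mm away. Arm 24 mm wide, z 147 to 163 mm. Swinging the knob sideways turns it.
- barrel (a point): Centre of the grey spring barrel (48 mm thick, z 130 to 175 mm) at the arm's end, 155 mm above the worktop. The upright hook rod runs through it and does not turn in it.
- hook_rod (a joint): How far the rod is drawn down, m: 0 fully retracted (up), 0.108 at the lower stop. A spring pulls it up: about 9 N at 0, 0.5 N more per 10 mm, 14.5 N at 0.108; let go, it snaps up. The pull exceeds the press's weight, so the loaded hook goes back up to 0.
- knob (a point): Centre of the black round knob on top of the rod, 34 mm across, 36 mm high, axis upright; 315 mm above the worktop when retracted. It may be gripped from above and may turn in the fingers. The hook hangs at the rod's lower end, straight below.
- rod_end (a point): Rod's lower end, 203 mm below the knob's centre. A J-hook of 8 mm round steel is screwed in here: stem on the axis, level foot 30 mm long (centre to centre) to the arm's +y side, upturned point. Foot's underside to top of point 22 mm, opening 22 mm. Set differently each time: underside 209 to 245 mm below the knob's centre, unmeasured; feel it (touch the plate) or see it.
- press: Burger press, 0.3 to 0.65 kg, loose on the worktop under the hook's arc: round steel plate, 120 mm across and 10 mm thick, with a dark steel handle bail. Origin: centre of the plate's underside, z up; the bail lies along its x axis, within 0.5 rad of the arm's direction when the hook is over it.
- bail (a point): Middle of the bail's bar (handle bar), centre of its 10 mm round section, 44 mm above the press's underside. Level for 32 mm along the press's x, then sloping down to uprights at x = -38 and +38 mm. Under the level part 29 mm is free above the plate: the hook (22 mm) passes with 7 mm to spare, its point going under the bar from the arm's -y side towards +y.
- salt_shaker: Bystander: small glass shaker with steel cap, 45 mm across, 87 mm high, origin under its centre.
- tape_roll: Bystander: roll of tan tape lying flat, 104 mm across, 25 mm high, origin under its centre.
- portion_cup: Bystander: small steel sauce cup, 68 mm across, 40 mm high, origin under its centre.
- deli_cup: Bystander: white lidded tub, 114 mm across, 68 mm high, origin under its centre.
- timer: Bystander: white round wind-up kitchen timer, 65 mm across, 51 mm high, origin under its centre.
Things that resemble listed ones, but are neither listed nor needed, are in the scene too. Leave any green look-alike of the press alone.

How it is judged (in metres and radians):
On the way, in this order (a step that is already met when the one before it is completed fails the run):
1. the hook is drawn down at least 45 mm while the press still stands on the worktop (value of joint hook_rod above 0.045 m and height (world z) of press below 0.008 m), for 0.2 s.
2. the hook carries the press clear of the worktop (height (world z) of press above 0.015 m and contact force between press and jib above 1.5 N), for 0.2 s.
At the end, for the whole second after the job is handed in: The hook is fully retracted (within 10 mm) and the press hangs from it by its bail: at least 20 mm above the worktop, the bail's middle within 35 mm of the hook rod's axis seen from above, tilted less than 0.5 rad, borne by the hook, at rest (under 0.08 m/s and 1 rad/s) (value of joint hook_rod below 0.01 m and height (world z) of press above 0.02 m and horizontal distance between bail and knob below 0.035 m and contact force between press and jib above 1.5 N and angle between press's own z axis and vertical below 0.5 rad and linear speed of press below 0.08 m/s and angular speed of press below 1 rad/s); the robot touches nothing.
It fails at once if the hook (or arm) bears on the press with more than 25 N (contact force between press and jib above 25 N).
It fails at once if the fingers touch the press (contact force between the fingers and press above 0.5 N).
It fails at once if the hook snaps up: the rod rises faster than 0.5 m/s (velocity of joint hook_rod below -0.5 m/s).
It fails at once if the press is tipped more than 0.7 rad (angle between press's own z axis and vertical above 0.7 rad).
It fails at once if another thing on the worktop is moved more than 30 mm (distance of any of salt_shaker, tape_roll, portion_cup, deli_cup, timer from where it was at the start of the episode above 0.03 m).
It also fails if it takes over 51 s, if anything falls off the work surface, if the arm or the gripper's body presses on something with over 40 N, if the wrist force passes 120 N, or if a joint passes its speed limit or range.

## Working session

There is one attempt and no reset: what is moved stays moved. The work goes in short steps, Python scripts to look and compute and a tool call to move; the robot and the scene stay as the last step left them, time stands still between calls to the robot, and variables do not carry over. Pictures are saved under pics/ and viewed, at most 10 in all, crops included, and the job is handed in when it is done.

Besides the shell and the picture viewer there is one more tool, called after "Request:" as name(argument=value, ...), one argument or row to a line, values as JSON. move_arm: Moves the arm, as the interface text tells. Its arguments: {"type":"object","properties":{"moves":{"type":"array"}},"required":["moves"]}

```bash
mkdir -p pics; cat > h.py <<'E'
import numpy as np, cv2
from plant import ctrl, vision
def snap(n,save=None):
    m=vision.camera_model(n); im,d=vision.snapshot(n)
    np.savez('%s.npz'%n,im=im,d=d,T=m['cam_to_world'],f=240/np.tan(np.radians(m['vertical_fov']/2)),cx=m['cx'],cy=m['cy'])
    if save: cv2.imwrite('pics/'+save,im[:,:,::-1])
def load(n): return dict(np.load('%s.npz'%n))
def cloud(c):
    v,u=np.mgrid[:480,:640]; d=c['d']
    p=np.stack([(u-c['cx'])/c['f']*d,(v-c['cy'])/c['f']*d,d],-1)
    T=np.array(c['T']); return p@T[:3,:3].T+T[:3,3]
def ray(c,u,v,z):
    T=np.array(c['T']); r=T[:3,:3]@np.array([(u-c['cx'])/c['f'],(v-c['cy'])/c['f'],1]); o=T[:3,3]
    return o+r*(z-o[2])/r[2]
E
cat > a.py <<'E'
from h import *
print(ctrl.get_obs())
for n in ('scene','side'):
    snap(n,n+'0.png'); c=load(n); print(n,c['T'].round(3).tolist(),c['f'],c['cx'],c['cy'])
E
python3 a.py
```

```text
{'clock': 0.0, 'joint_pos': array([ 8.55473395e+01,  2.05911033e+01,  6.32827335e-01, -2.10416915e-02,
       -7.01367768e+01, -1.65067018e+01]), 'qvel': array([ 0.06514365, -0.07680703, -0.05784219,  0.06402365, -0.02658956,
       -0.0211366 ]), 'tau': array([-2.44351533e-03, -5.82718885e+01,  2.93060392e+01,  6.99701026e+00,
        7.04320759e-03, -1.61723692e-04]), 'tool_pos': array([0.24130043, 0.62986702, 0.23361635]), 'orientation': array([ 1.79903244e+02, -8.04460198e-03, -2.09665214e+01]), 'force': array([-1.04427988,  0.24065956, -0.06335173]), 'moment': array([0.01017345, 0.0471011 , 0.00460551]), 'gripper_force': 0.0, 'opening': 0.08759300804964855}
scene [[-0.799, -0.424, 0.426, 0.089], [-0.601, 0.575, -0.555, 0.489], [-0.01, -0.7, -0.714, 0.927], [0.0, 0.0, 0.0, 1.0]] 545.3841421492982 321.07034678549104 251.1826494487344
side [[-0.996, -0.036, 0.083, 0.401], [-0.089, 0.53, -0.843, 0.917], [-0.014, -0.847, -0.531, 0.851], [0.0, 0.0, 0.0, 1.0]] 483.8218763805394 314.74128775001657 238.6203149743135
```

View pics/scene0.png

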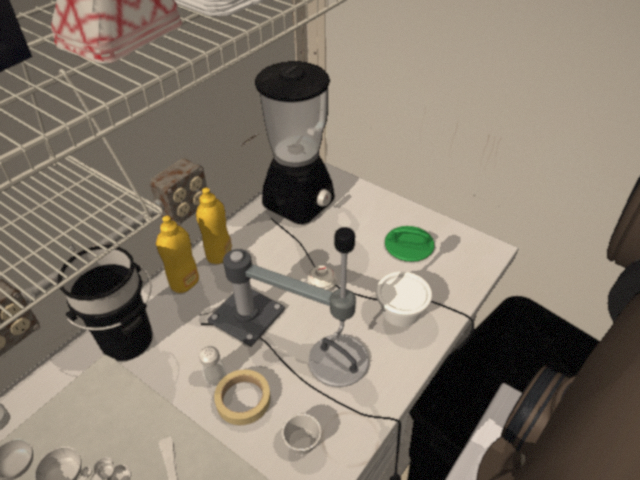

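View pics/side0.png

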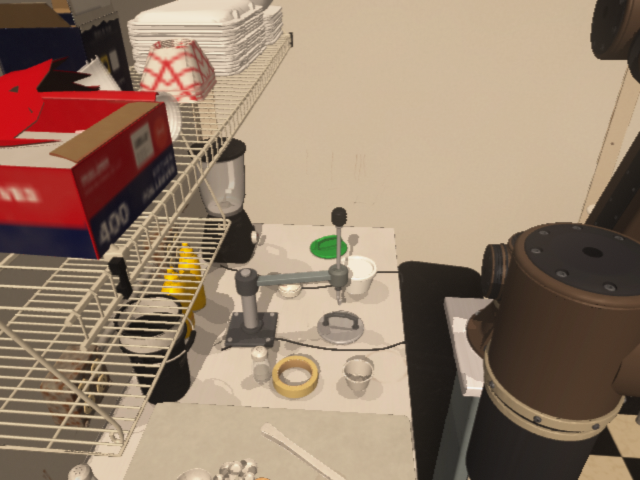

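Candidates for the press: the steel plate at scene (340,360) and the green look-alike at (410,243). I choose the steel one. The knob is at scene (345,240) and side (339,217), the post at (237,265), and the barrel at (342,303).

```bash
cat > b.py <<'E'
from h import *
for n,box in (('scene',(290,215,390,395)),('side',(300,200,380,350))):
    c=load(n); P=cloud(c); u0,v0,u1,v1=box
    Q=P.copy(); Q[:v0]=9;Q[v1:]=9;Q[:,:u0]=9;Q[:,u1:]=9
    im=c['im'].astype(int)
    def st(lbl,m):
        if m.sum()<3: print(n,lbl,m.sum());return
        q=Q[m]; print(n,lbl,m.sum(),'med',np.median(q,0).round(4),'min',q.min(0).round(3),'max',q.max(0).round(3))
    z=Q[...,2]
    st('knobtop',(z>.325)&(z<.345)); st('knob',(z>.29)&(z<.345)); st('barreltop',(z>.168)&(z<.182))
    st('hook',(z>.06)&(z<.12)); st('bar',(z>.040)&(z<.058)); st('plate',(z>.006)&(z<.014))
    m=(z>.042)&(z<.056); 
    if m.sum()>5:
        q=Q[m][:,:2]; w,V=np.linalg.eigh(np.cov(q.T)); print('bar dir deg',np.degrees(np.arctan2(V[1,1],V[0,1])),'mid',((q@V).min(0)+(q@V).max(0))/2@V.T)
    P2=P
    m=(P[...,2]>.14)&(P[...,2]<.2)&(np.hypot(P[...,0]-.6,P[...,1])<.6)
    # post top
    b=(slice(245,285),slice(220,255)) if n=='scene' else (slice(262,300),slice(230,262))
    q=P[b].reshape(-1,3); q=q[q[:,2]>.13]; print('post',len(q),np.median(q,0).round(3),q.min(0).round(3),q.max(0).round(3))
    # obstacles
    print({k:P[v,u].round(3).tolist() for k,(u,v) in (dict(deli=(405,285),tape=(222,395),cup=(302,425),shaker=(210,355),barrel=(342,300)) if n=='scene' else dict(deli=(362,268),tape=(275,377),cup=(358,365),shaker=(260,350),barrel=(339,270))).items()})
a=load('scene')['im'][215:395,270:400,::-1]; b=load('side')['im'][200:350,270:400,::-1]
a=cv2.resize(a,(416,576),interpolation=cv2.INTER_CUBIC); b=cv2.resize(b,(384,443),interpolation=cv2.INTER_CUBIC)
o=np.zeros((576,800,3),np.uint8); o[:,:416]=a; o[:443,416:]=b; cv2.imwrite('pics/crop0.png',o)
E
python3 b.py
```

```text
scene knobtop 265 med [ 0.4362 -0.0249  0.3314] min [ 0.421 -0.044  0.325] max [ 0.453 -0.011  0.334]
scene knob 496 med [ 0.4333 -0.0205  0.3263] min [ 0.421 -0.044  0.29 ] max [ 0.454 -0.01   0.334]
scene barreltop 381 med [ 0.4342 -0.0241  0.1734] min [ 0.414 -0.05   0.168] max [ 0.461 -0.006  0.182]
scene hook 395 med [ 0.4335 -0.15    0.0665] min [ 0.395 -0.211  0.06 ] max [0.451 0.005 0.113]
scene bar 300 med [ 0.4433 -0.0107  0.0467] min [ 0.391 -0.182  0.04 ] max [ 0.589 -0.     0.058]
scene plate 2295 med [ 0.4305 -0.0026  0.0092] min [ 0.371 -0.374  0.006] max [0.764 0.072 0.014]
bar dir deg 136.91204699961983 mid [ 0.46473541 -0.10723035]
post 894 [0.642 0.025 0.175] [ 0.089 -0.009  0.131] [0.679 0.489 0.927]
{'deli': [0.405, -0.21, 0.06], 'tape': [0.554, 0.191, 0.02], 'cup': [0.4, 0.147, 0.014], 'shaker': [0.594, 0.168, 0.086], 'barrel': [0.435, -0.021, 0.174]}
side knobtop 121 med [ 0.44   -0.0215  0.3321] min [ 0.425 -0.041  0.325] max [ 0.456 -0.01   0.335]
side knob 275 med [ 0.4398 -0.0176  0.322 ] min [ 0.423 -0.041  0.291] max [ 0.457 -0.009  0.335]
side barreltop 184 med [ 0.4386 -0.0207  0.1744] min [ 0.417 -0.048  0.168] max [ 0.463 -0.002  0.182]
side hook 1532 med [ 0.4056 -0.5191  0.0696] min [ 0.324 -0.537  0.06 ] max [0.592 0.006 0.119]
side bar 545 med [ 0.4288 -0.5189  0.0474] min [ 0.323 -0.535  0.04 ] max [0.592 0.002 0.058]
side plate 1768 med [ 0.445  -0.0227  0.0104] min [ 0.321 -0.536  0.006] max [0.593 0.075 0.014]
bar dir deg 95.48215346608885 mid [ 0.43287504 -0.26957193]
post 614 [0.648 0.032 0.169] [ 0.401 -0.011  0.133] [0.68  0.917 0.851]
{'deli': [0.379, -0.19, 0.062], 'tape': [0.566, 0.185, 0.024], 'cup': [0.384, 0.136, 0.025], 'shaker': [0.599, 0.165, 0.084], 'barrel': [0.436, -0.02, 0.175]}
```

View pics/crop0.png

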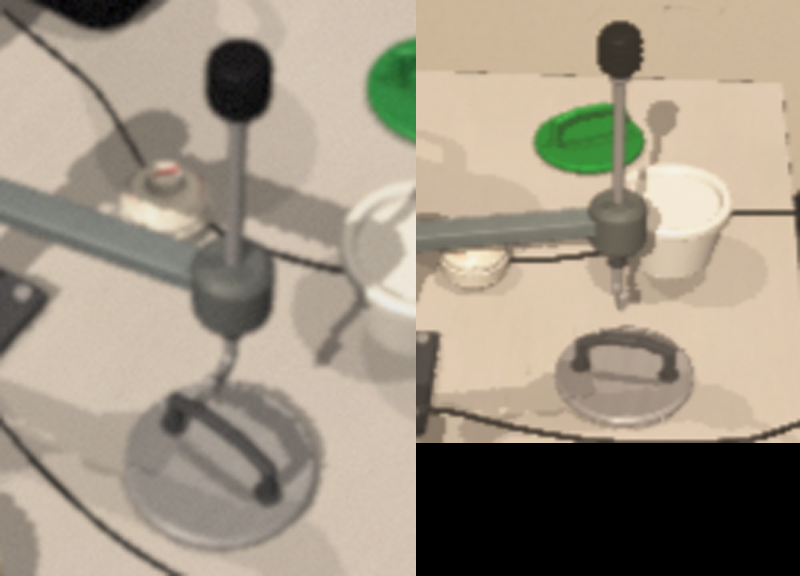

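```bash
cat > c.py <<'E'
from h import *
from scipy.optimize import least_squares
def circ(q,r):
    return least_squares(lambda p:np.hypot(q[:,0]-p[0],q[:,1]-p[1])-r,q.mean(0)[:2],loss='soft_l1',f_scale=.002).x
for n in ('scene','side'):
    c=load(n); P=cloud(c); x,y,z=P[...,0],P[...,1],P[...,2]
    near=(np.hypot(x-.44,y-.02)<.12)
    m=near&(z>.296)&(z<.328); print(n,'knob fit',circ(P[m],.017), 'ztop',np.median(z[near&(z>.325)&(z<.345)]))
    m=near&(z>.135)&(z<.168)&(np.hypot(x-.437,y+.025)<.032)&(x<.45); print('barrel',circ(P[m],.024))
    pt=(np.hypot(x-.655,y-.025)<.06)
    m=pt&(z>.03)&(z<.12); print('post fit',m.sum(),circ(P[m],.018))
    m=near&(z>.006)&(z<.016); pl=P[m]; 
    mk=m.astype(np.uint8); k,l,s,_=cv2.connectedComponentsWithStats(mk); i=1+s[1:,4].argmax(); cs,_=cv2.findContours((l==i).astype(np.uint8),cv2.RETR_EXTERNAL,cv2.CHAIN_APPROX_NONE)
    e=max(cs,key=len)[:,0]; h=np.array([ray(c,u,v,.010)[:2] for u,v in e]); print('plate',s[i],circ(h,.060), 'ext',h.min(0),h.max(0))
    m=near&(z>.038)&(z<.056)&(y>-.015); q=P[m][:,:2]; w,V=np.linalg.eigh(np.cov(q.T)); a=q@V; print('bar',m.sum(),np.degrees(np.arctan2(V[1,1],V[0,1])),((a.min(0)+a.max(0))/2)@V.T,np.ptp(a,0), np.median(z[m]))
    m=near&(z>.06)&(z<.128)&(np.hypot(x-.437,y+.02)<.05); v,u=np.nonzero(m)
    o=np.argsort(v); print('hook px,v,u,xyz'); 
    for vv in np.unique(v):
        s=v==vv; print(vv,u[s].min(),u[s].max(),np.median(P[vv,u[s]],0).round(3))
E
python3 c.py
```

```text
scene knob fit [ 0.43908261 -0.02956148] ztop 0.3313680511744823
barrel [ 0.43910908 -0.02971993]
post fit 503 [0.65423881 0.01621607]
plate [ 309  335   61   52 2071] [ 0.42848691 -0.00364389] ext [ 0.36970704 -0.06538323] [0.48794627 0.05363771]
bar 201 175.20975677282823 [ 0.42958766 -0.00770604] [0.01152098 0.08327311] 0.04539029197328959
hook px,v,u,xyz
320 339 346 [ 0.438 -0.021  0.112]
321 341 345 [ 0.433 -0.023  0.112]
322 341 344 [ 0.437 -0.027  0.103]
323 341 344 [ 0.436 -0.027  0.099]
324 341 344 [ 0.436 -0.026  0.096]
325 340 344 [ 0.436 -0.026  0.092]
326 340 344 [ 0.437 -0.026  0.09 ]
327 340 343 [ 0.437 -0.025  0.089]
328 339 343 [ 0.438 -0.024  0.086]
329 339 343 [ 0.436 -0.022  0.087]
330 338 342 [ 0.436 -0.018  0.087]
331 338 342 [ 0.434 -0.015  0.086]
332 335 341 [ 0.435 -0.012  0.088]
333 334 341 [ 0.433 -0.007  0.093]
334 334 340 [0.432 0.    0.098]
335 334 339 [0.433 0.001 0.097]
336 334 339 [0.43  0.002 0.096]
337 334 338 [0.43  0.002 0.091]
338 334 338 [0.43  0.004 0.09 ]
side knob fit [ 0.43966205 -0.02985355] ztop 0.332059249888642
barrel [ 0.43950865 -0.030
[... 184 characters left out ...]
[ 0.43158476 -0.00650984] [0.01238399 0.08176845] 0.04551798267262397
hook px,v,u,xyz
287 335 340 [ 0.441 -0.027  0.118]
288 335 340 [ 0.439 -0.025  0.116]
289 335 340 [ 0.439 -0.022  0.116]
290 336 339 [ 0.439 -0.022  0.113]
291 336 339 [ 0.439 -0.027  0.106]
292 336 339 [ 0.439 -0.025  0.104]
293 336 338 [ 0.441 -0.029  0.098]
294 336 338 [ 0.44  -0.027  0.096]
295 336 338 [ 0.44  -0.025  0.094]
296 336 339 [ 0.439 -0.027  0.09 ]
297 336 339 [ 0.439 -0.025  0.088]
298 337 339 [ 0.437 -0.018  0.091]
299 337 340 [ 0.436 -0.008  0.096]
300 337 340 [0.435 0.002 0.101]
301 337 340 [0.435 0.003 0.099]
302 337 340 [0.435 0.004 0.096]
303 338 340 [0.434 0.004 0.094]
304 338 340 [0.434 0.002 0.089]
```

The grey press sits under the hook, and the crop confirms it: a steel plate with a dark bail. The knob axis is at (0.439, -0.030), the bail's middle at about (0.430, -0.006), and the hook's underside about 236 mm below the knob's centre. Now I'll move to above the knob.

Request:
move_arm(
  moves=[8.7,2.8,2.5,-2.4,0,0,0,8.7,2.8,2.5,-2.4,0,0,0,8.7,2.8,2.5,-2.4,0,0,0,8.7,2.8,2.5,-2.4,0,0,0,8.7,2.8,2.5,-2.4,0,0,0,8.7,2.8,2.5,-2.4,0,0,0,8.7,2.8,2.5,-2.4,0,0,0],
)

```text
clock: 0.8
tool_pos: [0.3622, 0.3951, 0.4034]
orientation: [180.0, 0.0, -20.9]
force: [0.5, 0.7, 0.6]
opening: 0.0872
gripper_force: 0.0
```

Request:
move_arm(
  moves=[8.7,2.5,3,0,0,0,0,8.7,2.5,3,0,0,0,0,8.7,2.5,3,0,0,0,0,8.7,2.5,3,0,0,0,0,8.7,2.5,3,0,0,0,0,8.7,2.5,3,0,0,0,0,8.7,2.5,3,0,0,0,0,8.7,2.5,3,0,0,0,0],
)

```text
clock: 1.6
tool_pos: [0.4628, 0.0995, 0.4025]
orientation: [-180.0, 0.0, -20.9]
force: [0.3, 0.1, -0.3]
opening: 0.0871
gripper_force: 0.0
```

Request:
move_arm(
  moves=[8.7,0.8,4.3,0,0,0,0,8.7,0.8,4.3,0,0,0,0,8.7,0.8,4.3,0,0,0,0,8.7,0,0,2,0,0,0,8.7,0,0,2,0,0,0,8.7,0,0,2,0,0,0,8.7,0,0,2,0,0,0,8.7,0,0,1.8,0,0,0],
)

```text
clock: 2.4
tool_pos: [0.4386, -0.0281, 0.3034]
orientation: [180.0, 0.0, -21.0]
force: [0.4, 0.4, -0.2]
opening: 0.0871
gripper_force: 0.0
```

Request:
move_arm(
  moves=[8.7,0,0,0,0,0,0,3,0,0,0,0,0,0,3,0,0,0,0,0,0,3,0,0,0,0,0,0,3,0,0,0,0,0,0,3,0,0,0,0,0,0,3,0,0,0,0,0,0,3,0,0,0,0,0,0],
)

```text
clock: 3.2
tool_pos: [0.439, -0.028, 0.3046]
orientation: [180.0, 0.0, -21.0]
force: [-3.9, -3.1, 0.9]
opening: 0.0364
gripper_force: 1.5
```

Request:
move_arm(
  moves=[1,0,0,0,0,0,0,1,0,0,0,0,0,0,1,0,0,0,0,0,0],
)

```text
clock: 3.5
tool_pos: [0.4389, -0.028, 0.3045]
orientation: [180.0, 0.0, -21.0]
force: [-1.2, -1.3, 1.2]
opening: 0.0327
gripper_force: 30.0
```

Request:
move_arm(
  moves=[1,0.5,0.6,0,0,0,0,1,0.5,0.6,0,0,0,0,1,0.5,0.6,0,0,0,0,1,0.5,0.6,0,0,0,0,1,0,0,0,0,0,0,1,0,0,0.5,0,0,0,1,0,0,0.7,0,0,0,1,0,0,0.8,0,0,0],
)

```text
clock: 4.3
tool_pos: [0.4488, -0.0578, 0.2855]
orientation: [180.0, -0.0, -20.9]
force: [-7.2, -0.5, 10.3]
opening: 0.0328
gripper_force: 30.0
```

Request:
move_arm(
  moves=[1,0,0,1,0,0,0,1,0,0,1,0,0,0,1,0,0,1,0,0,0,1,0,0,0,0,0,0,1,0,0,0,0,0,0],
)

```text
clock: 4.8
tool_pos: [0.4488, -0.0578, 0.2555]
orientation: [179.9, -0.0, -20.9]
force: [-7.5, -0.1, 11.8]
opening: 0.0333
gripper_force: 30.0
```

```bash
cat > d.py <<'E'
from h import *
import sys
t=sys.argv[1]
o=ctrl.get_obs(); print(o['clock'],o['tool_pos'].round(4),o['force'].round(1))
for n in ('scene','side'): snap(n)
a=load('scene')['im'][270:400,280:410,::-1]; b=load('side')['im'][240:350,280:400,::-1]
o=np.zeros((400,800,3),np.uint8); o[:,:400]=cv2.resize(a,(400,400),interpolation=2); o[:367,400:]=cv2.resize(b,(400,367),interpolation=2); cv2.imwrite('pics/%s.png'%t,o)
from c2 import run; run()
E
cat > c2.py <<'E'
from h import *
from scipy.optimize import least_squares
def run():
  for n in ('scene','side'):
    c=load(n); P=cloud(c); x,y,z=P[...,0],P[...,1],P[...,2]
    m=(z>.135)&(z<.180)&(np.hypot(x-.44,y+.03)<.08)&(x<.47); q=P[m]
    if m.sum()>30:
        m2=q[:,0]<np.percentile(q[:,0],60); q=q[m2]; r=least_squares(lambda p:np.maximum(np.hypot(q[:,0]-p[0],q[:,1]-p[1])-.024,0)+.0,q.mean(0)[:2]).x; print(n,'barrel',m.sum(),r.round(4))
    m=(np.hypot(x-.43,y)<.1)&(z>.040)&(z<.056)&(y>-.02); q=P[m][:,:2]
    if m.sum()>10:
        w,V=np.linalg.eigh(np.cov(q.T)); a=q@V; print(n,'bar',m.sum(),np.degrees(np.arctan2(V[1,1],V[0,1])).round(1),(((a.min(0)+a.max(0))/2)@V.T).round(4))
    m=(np.hypot(x-.43,y)<.1)&(z>.015)&(z<.128)&(y<-.012); v,u=np.nonzero(m)
    for vv in np.unique(v):
        s=v==vv; print(vv,u[s].min(),u[s].max(),np.median(P[vv,u[s]],0).round(3).tolist(),end=' ')
    print()
E
python3 d.py p1
```

```text
4.8 [ 0.4488 -0.0578  0.2555] [-7.5 -0.1 11.8]
scene barrel 672 [ 0.4361 -0.0537]
scene bar 179 174.8 [ 0.428  -0.0079]
309 345 349 [0.445, -0.053, 0.109] 310 345 349 [0.443, -0.051, 0.108] 311 345 349 [0.443, -0.051, 0.104] 312 345 349 [0.444, -0.052, 0.102] 313 345 349 [0.444, -0.052, 0.098] 314 345 349 [0.444, -0.053, 0.093] 315 345 349 [0.443, -0.052, 0.091] 316 345 349 [0.443, -0.051, 0.089] 317 345 349 [0.443, -0.053, 0.085] 318 345 349 [0.444, -0.053, 0.081] 319 344 349 [0.444, -0.052, 0.08] 320 343 350 [0.444, -0.054, 0.072] 321 343 350 [0.444, -0.052, 0.071] 322 343 350 [0.444, -0.052, 0.067] 323 343 350 [0.443, -0.051, 0.066] 324 343 350 [0.442, -0.05, 0.066] 325 344 349 [0.442, -0.049, 0.063] 326 345 348 [0.441, -0.05, 0.063] 327 345 348 [0.445, -0.055, 0.05] 328 345 348 [0.444, -0.053, 0.048] 329 345 348 [0.444, -0.053, 0.044] 330 345 348 [0.444, -0.052, 0.043] 331 345 348 [0.444, -0.053, 0.04] 332 344 347 [0.444, -0.049, 0.041] 333 344 347 [0.443, -0.049, 0.038] 334 344 347 [0.442, -0.046, 0.038] 335 343 347 [0.441, -0.045, 0.037] 336 343 346 [0.441, -0.041, 0.039] 337 3
[... 1037 characters left out ...]
0.067] 298 333 337 [0.446, -0.048, 0.066] 299 334 336 [0.446, -0.054, 0.058] 300 334 336 [0.447, -0.054, 0.054] 301 334 336 [0.447, -0.053, 0.052] 302 334 336 [0.446, -0.052, 0.049] 303 334 336 [0.447, -0.056, 0.043] 304 334 336 [0.446, -0.054, 0.041] 305 334 336 [0.446, -0.049, 0.042] 306 334 336 [0.446, -0.048, 0.04] 307 335 339 [0.44, -0.029, 0.053] 308 335 339 [0.44, -0.027, 0.051] 309 335 339 [0.44, -0.028, 0.047] 310 336 339 [0.439, -0.025, 0.046] 311 336 339 [0.439, -0.026, 0.042] 312 337 338 [0.438, -0.024, 0.04] 313 329 342 [0.437, -0.013, 0.047] 314 324 325 [0.471, -0.014, 0.041] 319 335 335 [0.445, -0.026, 0.015] 320 327 327 [0.465, -0.014, 0.02] 321 323 330 [0.466, -0.016, 0.016]
```

View pics/p1.png

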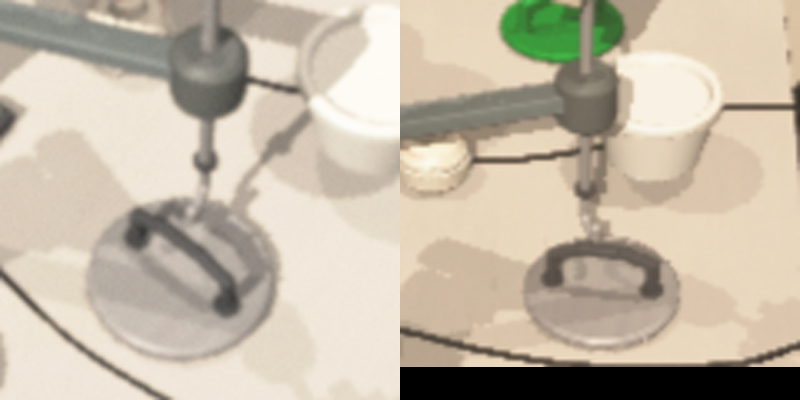

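Request:
move_arm(
  moves=[1,0,0,0.5,0,0,0,1,0,0,0.5,0,0,0,1,0,0,0.4,0,0,0,1,0,0,0,0,0,0,1,0,0,0,0,0,0],
)

```text
clock: 5.4
tool_pos: [0.4488, -0.0578, 0.2417]
orientation: [179.9, -0.0, -20.9]
force: [-7.5, 0.8, 11.2]
opening: 0.033
gripper_force: 30.0
```

Request:
move_arm(
  moves=[1,0,0,0.1,0,0,0,1,0,0,0.05,0,0,0,1,0,0,0,0,0,0],
)

```text
clock: 5.7
tool_pos: [0.4488, -0.0578, 0.2402]
orientation: [179.9, -0.0, -20.9]
force: [-7.7, 0.0, 13.1]
opening: 0.0329
gripper_force: 30.0
```

Request:
move_arm(
  moves=[1,0,0,0.05,0,0,0,1,0,0,0.05,0,0,0,1,0,0,0,0,0,0],
)

```text
clock: 6.0
tool_pos: [0.4488, -0.0578, 0.2393]
orientation: [179.9, -0.0, -20.9]
force: [-7.4, -0.4, 12.4]
opening: 0.0331
gripper_force: 30.0
```

Request:
move_arm(
  moves=[1,-0.1,0,0.05,0,0,0,1,0,0,0.05,0,0,0,1,0,0,0,0,0,0],
)

```text
clock: 6.3
tool_pos: [0.4486, -0.0573, 0.2386]
orientation: [180.0, -0.1, -20.9]
force: [-5.5, -0.0, 12.3]
opening: 0.0332
gripper_force: 30.0
```

Request:
move_arm(
  moves=[1,0,0,0.05,0,0,0,1,0,0,0.05,0,0,0,1,0,0,0,0,0,0],
)

```text
clock: 6.6
tool_pos: [0.4486, -0.0573, 0.2376]
orientation: [180.0, -0.1, -20.9]
force: [-6.0, -0.4, 12.3]
opening: 0.0329
gripper_force: 30.0
```

Request:
move_arm(
  moves=[1,0,0,0.05,0,0,0,1,0,0,0,0,0,0,1,0,0,0,0,0,0],
)

```text
clock: 6.9
tool_pos: [0.4486, -0.0573, 0.2371]
orientation: [180.0, -0.1, -20.9]
force: [-4.8, 0.6, 12.7]
opening: 0.033
gripper_force: 30.0
```

Request:
move_arm(
  moves=[1,0,0,0.05,0,0,0,1,0,0,0,0,0,0,1,0,0,0,0,0,0],
)

```text
clock: 7.2
tool_pos: [0.4487, -0.0573, 0.2366]
orientation: [180.0, -0.1, -20.9]
force: [-5.8, -0.3, 12.1]
opening: 0.0331
gripper_force: 30.0
```

Request:
move_arm(
  moves=[1,0,0,0.05,0,0,0,1,0,0,0,0,0,0,1,0,0,0,0,0,0],
)

```text
clock: 7.5
tool_pos: [0.4486, -0.0573, 0.2361]
orientation: [180.0, -0.1, -20.9]
force: [-4.7, -0.4, 12.5]
opening: 0.0325
gripper_force: 30.0
```

Request:
move_arm(
  moves=[1,0,0,0.05,0,0,0,1,0,0,0,0,0,0,1,0,0,0,0,0,0],
)

```text
clock: 7.8
tool_pos: [0.4486, -0.0573, 0.2356]
orientation: [180.0, -0.1, -20.9]
force: [-6.4, 0.5, 12.1]
opening: 0.0328
gripper_force: 30.0
```

Request:
move_arm(
  moves=[1,0,0,0.05,0,0,0,1,0,0,0,0,0,0,1,0,0,0,0,0,0],
)

```text
clock: 8.1
tool_pos: [0.4486, -0.0573, 0.2351]
orientation: [180.0, -0.1, -20.9]
force: [-5.3, -0.2, 12.4]
opening: 0.033
gripper_force: 30.0
```

Request:
move_arm(
  moves=[1,0,0,0.05,0,0,0,1,0,0,0,0,0,0,1,0,0,0,0,0,0],
)

```text
clock: 8.4
tool_pos: [0.4486, -0.0573, 0.2346]
orientation: [180.0, -0.1, -20.9]
force: [-5.6, -1.0, 11.6]
opening: 0.0327
gripper_force: 30.0
```

```bash
python3 d.py p2 | cut -c1-3500
```

```text
8.4 [ 0.4486 -0.0573  0.2346] [-5.6 -1.  11.6]
scene barrel 676 [ 0.4342 -0.0541]
scene bar 182 175.0 [ 0.4295 -0.0073]
309 345 345 [0.449, -0.052, 0.107] 310 345 349 [0.443, -0.052, 0.108] 311 345 349 [0.444, -0.053, 0.104] 312 345 349 [0.444, -0.053, 0.1] 313 345 349 [0.443, -0.052, 0.098] 314 345 349 [0.444, -0.053, 0.094] 315 345 349 [0.444, -0.053, 0.092] 316 345 349 [0.443, -0.051, 0.09] 317 345 349 [0.443, -0.052, 0.085] 318 345 349 [0.443, -0.052, 0.082] 319 345 349 [0.443, -0.052, 0.079] 320 345 349 [0.443, -0.051, 0.076] 321 345 349 [0.444, -0.053, 0.073] 322 345 349 [0.443, -0.052, 0.068] 323 345 349 [0.443, -0.052, 0.067] 324 345 349 [0.443, -0.053, 0.062] 325 345 349 [0.443, -0.052, 0.06] 326 343 349 [0.444, -0.052, 0.058] 327 343 350 [0.444, -0.054, 0.047] 328 343 350 [0.443, -0.052, 0.047] 329 343 350 [0.443, -0.052, 0.047] 330 343 350 [0.442, -0.05, 0.046] 331 343 349 [0.443, -0.049, 0.044] 332 345 348 [0.44, -0.048, 0.043] 333 345 348 [0.444, -0.053, 0.032] 334 345 348 [0.444, -0.053, 0.028] 335 345 348 [0.444, -0.053, 0.026] 336 345 348 [0.444, -0.053, 0.023] 337 34
[... 1210 characters left out ...]
8] 300 334 336 [0.446, -0.053, 0.056] 301 332 337 [0.448, -0.054, 0.051] 302 332 338 [0.446, -0.054, 0.048] 303 332 338 [0.446, -0.051, 0.046] 304 332 337 [0.447, -0.048, 0.046] 305 334 336 [0.446, -0.048, 0.043] 306 334 336 [0.446, -0.051, 0.037] 307 334 336 [0.446, -0.052, 0.033] 308 334 336 [0.446, -0.051, 0.031] 309 334 336 [0.446, -0.054, 0.025] 310 334 336 [0.446, -0.052, 0.023] 311 334 336 [0.446, -0.049, 0.022] 312 334 336 [0.446, -0.047, 0.021] 313 329 329 [0.46, -0.017, 0.042] 314 324 326 [0.47, -0.013, 0.041] 317 331 340 [0.439, -0.032, 0.016] 318 337 339 [0.437, -0.024, 0.021] 319 327 327 [0.464, -0.014, 0.024] 320 327 327 [0.464, -0.012, 0.022] 321 331 331 [0.454, -0.017, 0.015]
```

View pics/p2.png

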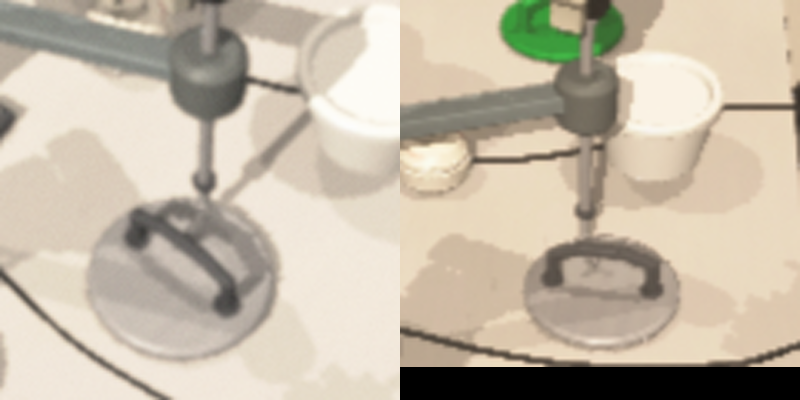

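The hook hangs just above the plate, behind the bar: foot top about 18 mm, point top about 32 mm, at scene (345,342).

Request:
move_arm(
  moves=[1,0,0,0.05,0,0,0,1,0,0,0,0,0,0,1,0,0,0,0,0,0],
)

```text
clock: 8.8
tool_pos: [0.4486, -0.0573, 0.2341]
orientation: [180.0, -0.1, -20.9]
force: [-5.3, 0.5, 13.1]
opening: 0.033
gripper_force: 30.0
```

Request:
move_arm(
  moves=[1,0,0,0.05,0,0,0,1,0,0,0,0,0,0,1,0,0,0,0,0,0],
)

```text
clock: 9.1
tool_pos: [0.4487, -0.0574, 0.234]
orientation: [180.0, -0.1, -20.9]
force: [-7.1, 0.6, 16.1]
opening: 0.0329
gripper_force: 30.0
```

Request:
move_arm(
  moves=[1,0,0,-0.2,0,0,0,1,0,0,-0.15,0,0,0,1,0,0,0,0,0,0],
)

```text
clock: 9.4
tool_pos: [0.4487, -0.0573, 0.2373]
orientation: [180.0, -0.1, -20.9]
force: [-5.6, -0.1, 13.8]
opening: 0.0329
gripper_force: 30.0
```

Request:
move_arm(
  moves=[1,-0.3,-0.37,0,0,0,0,1,-0.3,-0.37,0,0,0,0,1,-0.3,-0.37,0,0,0,0,1,-0.3,-0.37,0,0,0,0,1,0,0,0,0,0,0],
)

```text
clock: 9.9
tool_pos: [0.4426, -0.0396, 0.2372]
orientation: [179.9, -0.1, -21.0]
force: [-4.5, -4.2, 12.5]
opening: 0.0328
gripper_force: 30.0
```

Request:
move_arm(
  moves=[1,-0.3,-0.37,0,0,0,0,1,-0.3,-0.37,0,0,0,0,1,-0.3,-0.37,0,0,0,0,1,-0.3,-0.37,0,0,0,0,1,0,0,0,0,0,0],
)

```text
clock: 10.4
tool_pos: [0.4376, -0.0211, 0.2376]
orientation: [-180.0, -0.2, -21.0]
force: [-2.9, -2.3, 13.4]
opening: 0.0328
gripper_force: 30.0
```

```bash
python3 d.py p3 | grep -E "bar|^[0-9.]+ \["|cut -c1-600
```

```text
10.4 [ 0.4376 -0.0211  0.2376] [-2.9 -2.3 13.4]
scene barrel 754 [ 0.4337 -0.0191]
scene bar 212 173.5 [ 0.429  -0.0092]
side barrel 434 [ 0.4356 -0.0113]
side bar 140 173.1 [ 0.4314 -0.0082]
```

View pics/p3.png

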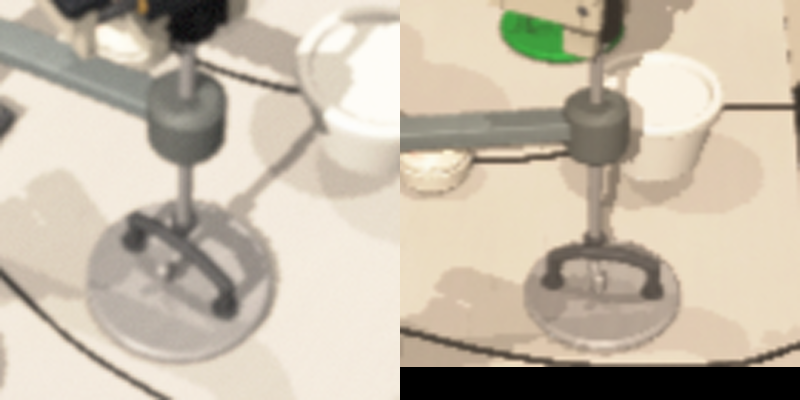

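The point now shows beyond the bar, at scene (334,357) and side (341,325), and the press hasn't moved. I'll let it up slowly.

Request:
move_arm(
  moves=[1,0,0,-0.3,0,0,0,1,0,0,-0.4,0,0,0,1,0,0,-0.4,0,0,0,1,0,0,-0.3,0,0,0,1,0,0,-0.2,0,0,0,1,0,0,-0.1,0,0,0,1,0,0,-0.1,0,0,0,1,0,0,-0.1,0,0,0],
)

```text
clock: 11.3
tool_pos: [0.4377, -0.0213, 0.2562]
orientation: [-180.0, -0.2, -21.0]
force: [-0.1, -3.3, 6.9]
opening: 0.0326
gripper_force: 30.0
```

Request:
move_arm(
  moves=[1,0,0,-0.1,0,0,0,1,0,0,-0.1,0,0,0,1,0,0,-0.1,0,0,0,1,0,0,-0.1,0,0,0,1,0,0,-0.2,0,0,0,1,0,0,-0.2,0,0,0,1,0,0,-0.2,0,0,0,1,0,0,-0.2,0,0,0],
)

```text
clock: 12.1
tool_pos: [0.4376, -0.0213, 0.2681]
orientation: [-180.0, -0.2, -21.0]
force: [-0.2, -2.3, 7.0]
opening: 0.0329
gripper_force: 30.0
```

Request:
move_arm(
  moves=[1,0,0,-0.2,0,0,0,1,0,0,-0.2,0,0,0,1,0,0,-0.2,0,0,0,1,0,0,-0.2,0,0,0,1,0,0,-0.2,0,0,0,1,0,0,-0.2,0,0,0,1,0,0,-0.2,0,0,0,1,0,0,-0.2,0,0,0],
)

```text
clock: 12.9
tool_pos: [0.4376, -0.0213, 0.284]
orientation: [-180.0, -0.2, -21.0]
force: [1.4, -2.6, 6.4]
opening: 0.0327
gripper_force: 30.0
```

Request:
move_arm(
  moves=[1,0,0,-0.2,0,0,0,1,0,0,-0.2,0,0,0,1,0,0,-0.2,0,0,0,1,0,0,-0.2,0,0,0,1,0,0,-0.2,0,0,0,1,0,0,-0.2,0,0,0,1,0,0,-0.2,0,0,0,1,0,0,-0.2,0,0,0],
)

```text
clock: 13.7
tool_pos: [0.4376, -0.0212, 0.2999]
orientation: [-180.0, -0.2, -21.0]
force: [0.0, -2.1, 5.5]
opening: 0.0331
gripper_force: 30.0
```

Request:
move_arm(
  moves=[1,0,0,-0.1,0,0,0,1,0,0,-0.1,0,0,0,1,0,0,-0.1,0,0,0,1,0,0,-0.1,0,0,0,1,0,0,0,0,0,0],
)

```text
clock: 14.2
tool_pos: [0.4376, -0.0213, 0.304]
orientation: [-180.0, -0.2, -21.0]
force: [0.2, -2.6, 6.9]
opening: 0.033
gripper_force: 30.0
```

Request:
move_arm(
  moves=[1,0,0,-0.1,0,0,0,1,0,0,0,0,0,0,1,0,0,0,0,0,0],
)

```text
clock: 14.5
tool_pos: [0.4375, -0.0209, 0.3043]
orientation: [-180.0, -0.1, -21.0]
force: [3.4, -1.9, 4.5]
opening: 0.033
gripper_force: 30.0
```

Request:
move_arm(
  moves=[1,0,0,-0.05,0,0,0,1,0,0,0,0,0,0,1,0,0,0,0,0,0,1,0,0,0,0,0,0,1,0,0,0,0,0,0],
)

```text
clock: 15.0
tool_pos: [0.4374, -0.0206, 0.3044]
orientation: [-179.9, -0.1, -21.0]
force: [6.0, -1.8, 2.1]
opening: 0.0329
gripper_force: 30.0
```

Request:
move_arm(
  moves=[3.5,0,0,0,0,0,0,3.7,0,0,0,0,0,0,4,0,0,0,0,0,0,5,0,0,0,0,0,0,6,0,0,0,0,0,0,7,0,0,0,0,0,0,8.6,0,0,0,0,0,0,8.6,0,0,0,0,0,0],
)

```text
clock: 15.8
tool_pos: [0.4364, -0.0209, 0.3041]
orientation: [-180.0, 0.0, -21.0]
force: [0.2, 0.5, -0.0]
opening: 0.0745
gripper_force: 0.0
```

Request:
move_arm(
  moves=[8.6,0,0,0,0,0,0,8.6,0,0,-0.5,0,0,0,8.6,0,0,-1.5,0,0,0,8.6,0,0,-2,0,0,0,8.6,0,0,-2,0,0,0,8.6,0,0,-2,0,0,0,8.6,0,0,-2,0,0,0,8.6,0,0,0,0,0,0],
)

```text
clock: 16.6
tool_pos: [0.4375, -0.0209, 0.4071]
orientation: [-179.9, -0.2, -21.0]
force: [0.2, 0.0, 0.2]
opening: 0.0857
gripper_force: 0.0
```

```bash
cat > e.py <<'E'
from h import *
for k in range(2):
    for n in ('scene','side'):
        snap(n,n+'_e%d.png'%k); c=load(n); P=cloud(c); x,y,z=P[...,0],P[...,1],P[...,2]
        m=(np.hypot(x-.438,y+.02)<.03)&(z>.296)&(z<.36); q=P[m]; print(n,'knob top',np.percentile(q[:,2],95).round(4),np.median(q,0).round(3))
        m=(np.hypot(x-.432,y)<.065)&(z>.03)&(z<.08); q=P[m]; A=np.c_[q[:,:2],np.ones(len(q))]; print('low pts',len(q),q.mean(0).round(4),'min',q.min(0).round(3))
E
python3 e.py; python3 -c "
import cv2,numpy as np
a=cv2.imread('pics/scene_e1.png')[215:395,270:400];b=cv2.imread('pics/side_e1.png')[200:350,270:400]
o=np.zeros((576,800,3),np.uint8);o[:,:416]=cv2.resize(a,(416,576));o[:443,416:]=cv2.resize(b,(384,443));cv2.imwrite('pics/e.png',o)"
```

```text
scene knob top 0.3334 [ 0.431 -0.011  0.327]
low pts 2334 [0.4294 0.0029 0.0574] min [ 0.375 -0.065  0.042]
side knob top 0.3344 [ 0.437 -0.008  0.324]
low pts 1084 [0.435  0.0087 0.0594] min [ 0.377 -0.063  0.042]
scene knob top 0.3334 [ 0.431 -0.011  0.327]
low pts 2330 [0.4295 0.0029 0.0574] min [ 0.376 -0.064  0.043]
side knob top 0.3343 [ 0.437 -0.008  0.324]
low pts 1090 [0.4352 0.0087 0.0595] min [ 0.377 -0.063  0.045]
```

View pics/e.png

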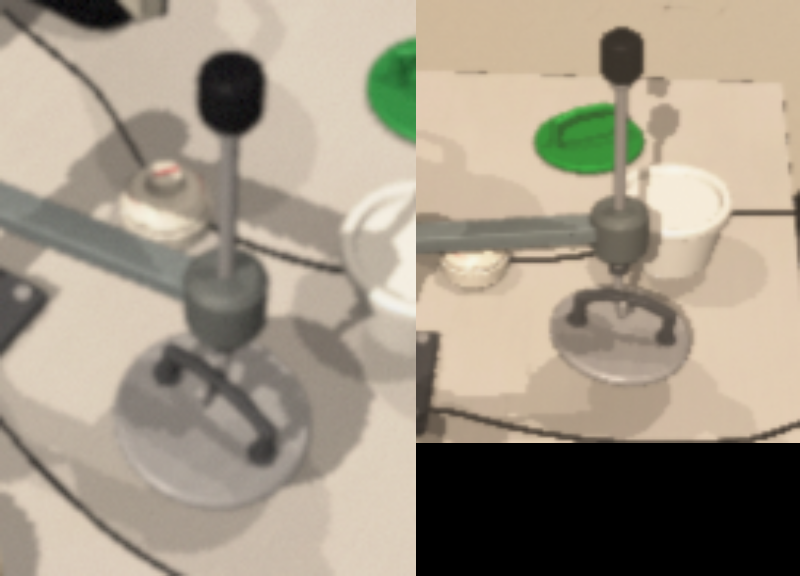

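The press hangs still from the hook by its bail, nearly level and about 45 mm up. The knob is fully up and the gripper is clear.

```bash
python3 -c "
from plant import ctrl
print(ctrl.close_job())"
```

```text
the job is handed in; nothing more can be done
None
```

The job is handed in: the press hung still from the fully retracted hook, the gripper was clear, and I saw nothing else disturbed; the verdict was not returned.

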